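# Hold the reading lens at its focal height over the drilled well block

## Task

Slide the holder's jaw open so that the reading lens is free, lift the lens out by its grip tab, and hold it level over the small drilled well block, centred on the block, with its rim at the height of the white collar on the gauge post. Leave the block, the collar and the other lab ware where they are. Finish while still holding the lens there, still, in the gripper, touching nothing else: do not put it down.

Things in the scene. Friction and masses are not known exactly. Their poses are not given: they have to be found in the camera images.
- dock: Fixed grey lens holder: base 165 x 110 x 8 mm; rests carry the lens handle 30 mm above the bench. Origin: underside, below the lens's grip tab; x along the handle towards the lens, y the way the jaw opens. Fixed jaw at x = -65 mm on the handle's -y side (36 mm long, top 48 mm above the bench); front rest at x = 35 mm, side lips' top 36 mm.
- jaw (a joint): Sliding jaw of the holder, metres: 0 closed, 0.035 fully open, sliding along the holder's +y, away from the handle. Closed, its lip (5 mm thick, top 47 mm above the bench) lies over the handle's tail and locks it down; from 0.015 on the handle is clear. Starts between 0 and 0.005; slides with about 2.5 N of friction and stays where left.
- jaw_grip (a point): Middle of the jaw's upright square steel grip, 14 x 14 x 32 mm tall, 64 mm above the bench (jaw top at 47 mm); moves with the jaw. At x = -65 mm, y = 22.5 mm in the holder's frame when closed. Its axes are the holder's.
- loupe: Loose reading lens, about 0.12 kg: level handle 16 mm wide, 10 mm thick, x = -85 to +48 mm, steel weight at the tail, then a round rim with the glass. Upright grey grip tab over the origin: 36 mm along x, 12 mm thick in y, 10 to 45 mm above the underside; pinch it across y. Balances within 10 mm of the tab. Origin: handle's underside, below the tab's middle; x towards the lens, z up when level.
- lens (a point): Centre of the lens glass and rim: 85 mm along x and 5 mm up from the loupe's origin. The rim is 76 mm in outer diameter and 10 mm thick.
- stage: Fixed dark steel inspection stage, 165 x 130 mm, 12 mm thick. Origin: underside, 55 mm from its near edge; a steel gauge post 12 mm thick rises at x = 85 mm, y = 0, to 192 mm above the bench, at the stage's far side from the robot.
- focus_mark (a point): Middle of the white collar on the gauge post (28 mm diameter, 10 mm thick, as thick as the lens rim), which marks the focal height: the lens is in focus when the middle of its rim is at this height. Set 85 to 145 mm above the bench; it holds by friction. z up.
- block: Loose aluminium well block lying on the stage, 45 x 60 x 14 mm (x, y, z), 0.1 kg, with a 3 x 4 pattern of wells in its top. Origin: centre of its underside.
- block_top (a point): Centre of the well block's top face, 26 mm above the bench.
- tube_rack: Bystander: orange tube rack with red-capped tubes, 70 x 130 mm, 93 mm tall over the caps. Origin: centre of its underside.
- yellow_box: Bystander: yellow plate box 86 x 128 x 28 mm. Origin: centre of its underside.
- tip_box: Bystander: blue tip box 86 x 128 x 50 mm. Origin: centre of its underside.
Not all that is in view belongs to the job. Leave any pink or turquoise look-alike of the dock alone. Several things have the shape of the block; the one meant has the colours described above.

How it is judged:
By the outcome, as a careful person would: the job done as asked, in the order asked, and still so for the second after the job is handed in, while the arm keeps its last pose, push and grip.
It also fails if it takes over 42 s, if anything falls off the work surface, if the arm or the gripper's body presses on something with over 40 N, if the wrist force passes 120 N, or if a joint passes its speed limit or range.

## Robot

A 6-joint arm with a two-finger parallel gripper is mounted at the origin on the work surface. World frame = base frame: x ahead of the robot, y to its left, z up, the work surface at z = 0. Lengths are in m, angles in degrees, forces in N, time in s.
With the tool pointing down it reaches from about 0.3 to 0.775 m from the base axis. Payload 14.6 kg.
Tool frame: the origin (TCP) lies midway between the tips of the shut fingers; the grasp point (between the pads) lies 19 mm behind it; z points along the fingers, y is the line along which they close (so a half turn about z gives the same grasp; the last joint's range is limited). The gripper opens to 94 mm and grips with 3 to 60 N. Pads are 16 mm wide; open, the fingers measure 119 mm over their backs; the gripper's body (75 mm by 177 mm) begins 78 mm behind the grasp point.
Start: joints at [65.283, 17.183, 87.147, -0, 75.671, -3.816], TCP at [0.196, 0.514, 0.205] pointing down, gripper open.
Joint ranges: [-173.82, 173.82], [-45.26, 126.66], [13.44, 144.39], [-59.66, 239.66], [0, 175.72], [-146.38, 146.38]. Speed limits (degrees/s): [127.2, 127.2, 147.25, 180, 180, 180].

## Interface

Orientations are given as [roll, pitch, yaw] about the fixed x, y, z axes, in that order (R = Rz(yaw) Ry(pitch) Rx(roll)).
In Python, from bench import get_obs, camera, camera_info, finish_job, look_for, outline_of gives the robot as it stands.
- The arm moves only by the tool step_arm, never from a script. Its argument "commands" is one flat list of numbers, 7 for each row, row after row: the turn, a rotation vector about the world's x, y, z in units of 6 degrees (1.0 is 6 degrees), then the shift along the world's x, y, z in m, then the closure, from -1 (fully open) to 1 (shut), so that 0 is half open. In form: [ax, ay, az, x, y, z, jaw, ax, ay, az, x, y, z, jaw, ...]. A call has 1 to 5 rows; each row shifts and turns the commanded pose from where the row before left it; what a row does not reach is not made up. A row lasts 1/12 s, in which the tool goes at most 41.7 mm and 7.16 degrees, less where a joint would pass 70% of its speed; a pose out of reach is approached as far as the arm can. A call is refused whole if a number of a shift passes 0.0417 or a number of a turn 1, either way. A call with a gripper value outside its range is refused whole. The fingers move at their own pace and stop on an object; "newtons" is the grip in N (left out, the last holds). Time passes only in rows, so rows that do not move let the fingers close. It gives the time, the measured TCP pose, the force, the opening and the grip force at its end, in the units of the state.
- get_obs(): the state, without advancing time (a new reading comes with each control period).
- camera(name): name is "side" or "top"; returns (picture, depth): 384x512x3 uint8, red, green, blue; 384x512 float32, m along the optical axis (not along the pixel's ray), 0 where there is no reading.
- camera_info(name): a dict with "fx", "fy", "cx", "cy" (pixels), "distortion" ([k1, k2, p1, p2, k3] as OpenCV has them; the pictures are not rectified), "extrinsics" (4x4, takes a point from camera to world coordinates). Camera axes: x right, y up, looking along -z (the intrinsics and any distortion apply to the point x, -y, -z); pixel columns grow to the right and rows downward; lengths in m; the calibration is good to about 2 mm. A picture is of the moment at which its call begins. camera_info takes no time and is no camera call.
- finish_job(): hands the job in; it is judged then, once.
Trained networks look in the newest picture that a camera, given by its name, has taken for a name from the list of things; names that differ only in an ending like _2 or _b are one class to them, and where a whole thing is asked for, a point or a joint stands for the part that bears it (a point fixed in the world has none). Each returns a list of dicts, best first, with "score" (0 to 1); they miss things now and then, are a little off and sometimes report something else, mostly with a low value. They report only what shows in the picture. A call takes as long as a camera call. They do not tell look-alikes from the thing itself.
- look_for(camera, label): "rect" ([left, top, right, bottom] in pixels, round what is visible of it).
- outline_of(camera, label): "pixels" (384x512 bool, what is visible of it) and "rect" ([left, top, right, bottom] in pixels, round what is visible of it).
The state is a dict: "clock": time; "joint_positions": joint angles; "qvel": joint speeds; "joint_torque": joint torques, N m; "position": TCP position; "ee_rot": TCP orientation; "contact_force": force on the tool from outside, world axes, zero at the start; "wrist_torque": the same for the moment, N m; "opening": opening from 0.0 (shut) to 1.0 (fully open); "gripper_force": force on a finger pad.
Only numpy, scipy, OpenCV 4.12 (cv2) and the standard library are available. Lean on these libraries where they do the work, as an engineer would, in place of code of your own. Each camera call takes 0.05 s, during which the arm holds its last target. There are 200 camera calls.

## Working session

There is one attempt and no reset: what is moved stays moved. The work goes in short steps, Python scripts to look and compute and a tool call to move; the robot and the scene stay as the last step left them, time stands still between calls to the robot, and variables do not carry over. Pictures are saved under pics/ and viewed, at most 10 in all, crops included, and the job is handed in when it is done.

Besides the shell and the picture viewer there is one more tool, called as name(argument=value, ...) on one line, values as JSON. step_arm: Moves the arm, as the interface text tells. Its arguments: {"type":"object","properties":{"commands":{"type":"array","items":{"type":"number"}},"newtons":{"type":"number"}},"required":["commands"]}

```bash
mkdir -p pics; ls
cat > h.py <<'E'
import numpy as np, cv2
from bench import *
def snap(n):
    p,d=camera(n); np.savez(f'{n}.npz',p=p,d=d); return p,d
def load(n):
    z=np.load(f'{n}.npz'); return z['p'],z['d']
def cloud(n,d):
    "world xyz of every pixel (nan where no depth)"
    c=camera_info(n); K=np.array([[c['fx'],0,c['cx']],[0,c['fy'],c['cy']],[0,0,1.]])
    v,u=np.mgrid[:d.shape[0],:d.shape[1]]
    q=cv2.undistortPoints(np.stack([u,v],-1).reshape(-1,1,2).astype(float),K,np.array(c['distortion'])).reshape(*d.shape,2)
    P=np.stack([q[...,0]*d,-q[...,1]*d,-d],-1).astype(float); P[d<=0]=np.nan
    E=np.array(c['extrinsics']); return P@E[:3,:3].T+E[:3,3]
E
python3 - <<'E'
from h import *
for n in('top','side'):
    p,d=snap(n); print(n,camera_info(n))
    cv2.imwrite(f'pics/{n}0.png',cv2.resize(p[...,::-1],(800,600)))
E
```

```text
pics
top {'fx': 455.83880025723323, 'fy': 455.83880025723323, 'cx': 256.72706510205376, 'cy': 190.5608462212775, 'distortion': array([0.03300533, 0.        , 0.        , 0.        , 0.        ]), 'extrinsics': array([[ 0.01586862,  0.98232515, -0.18650869,  0.2742914 ],
       [-0.99973739,  0.01867224,  0.01328494,  0.00934389],
       [ 0.01653267,  0.1862489 ,  0.98236349,  1.44952702],
       [ 0.        ,  0.        ,  0.        ,  1.        ]])}
side {'fx': 440.4724619952414, 'fy': 440.4724619952414, 'cx': 256.84689838769816, 'cy': 188.5702005732736, 'distortion': array([-0.16596163,  0.        ,  0.        ,  0.        ,  0.        ]), 'extrinsics': array([[ 0.8582045 ,  0.37693141, -0.34843614,  0.105738  ],
       [-0.51307338,  0.60938911, -0.60448376, -0.79963454],
       [-0.01551573,  0.69754399,  0.71637395,  1.02698551],
       [ 0.        ,  0.        ,  0.        ,  1.        ]])}
```

View pics/top0.png

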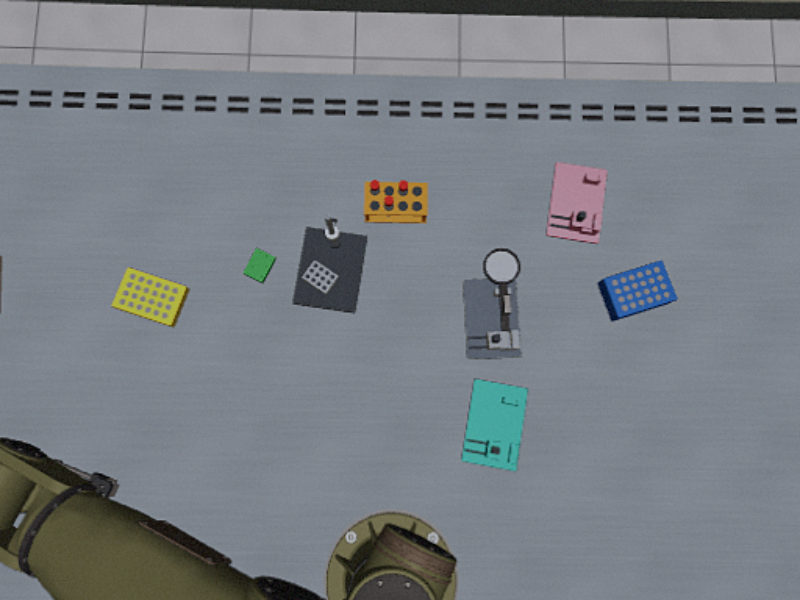

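View pics/side0.png

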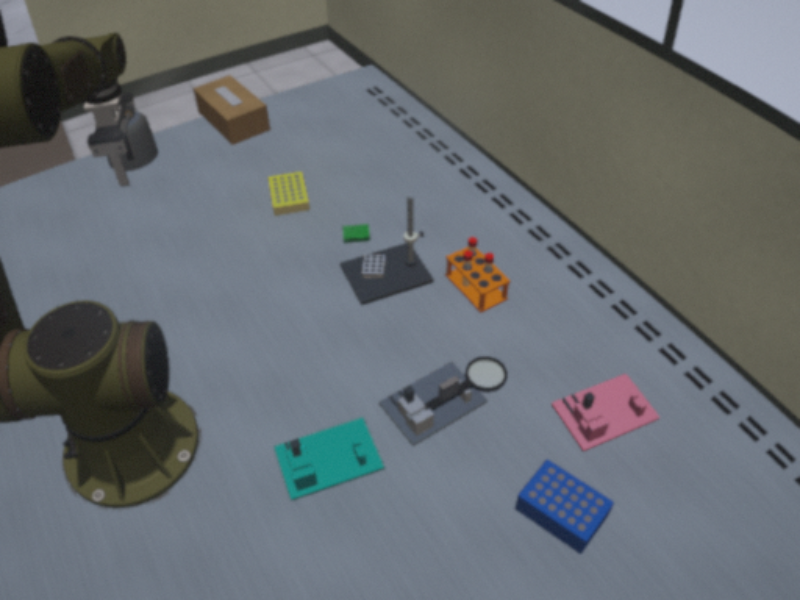

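Top view (800×600): grey dock at (490,318) carrying the lens at (502,266); teal (495,425) and pink (577,203) are look-alike docks to be left alone. Dark stage at (330,270) with an aluminium block at (320,277); the green block (260,265) is a decoy off the stage. Collar at (332,233). Next I measure these and confirm them in one enlarged crop.

Run:
```python
from h import *
p,d=load('top'); W=cloud('top',d)
def reg(x0,y0,x1,y1):
    m=np.zeros(d.shape,bool); s=1.5625; m[int(y0/s):int(y1/s),int(x0/s):int(x1/s)]=1; return m
def st(name,m):
    P=W[m]; P=P[~np.isnan(P[:,0])]
    if len(P)<3: print(name,len(P)); return
    c=P.mean(0); r=cv2.minAreaRect((P[:,:2]*1000).astype(np.float32))
    print(name,len(P),c.round(4),'zmed',np.median(P[:,2]).round(4),'rect mm',np.round(r[0],1),np.round(r[1],1),round(r[2],1))
D=reg(455,240,530,365); z=W[...,2]
st('bench',reg(420,300,450,340))
st('dockbase',D&(z>.004)&(z<.016))
st('jaw+grip z>.04',D&(z>.04)&reg(455,320,530,365))
st('grip z>.07',D&(z>.068)&reg(455,320,530,365))
st('tab z>.06',D&(z>.06)&reg(455,280,530,320))
st('rim',reg(478,244,526,286)&(z>.025))
S=reg(288,215,372,318)
st('stage',S&(z>.006)&(z<.018))
st('block',S&(z>.021)&(z<.035)&reg(295,255,345,300))
st('post/collar z>.05',S&(z>.05))
white=(p.min(-1)>190)
st('collar white',S&white&(z>.05))
st('collar white z',S&white)
# side
ps,ds=load('side'); V=cloud('side',ds); zs=V[...,2]
W=V
S=reg(395,190,430,270)
st('side post',S&(zs>.03))
st('side collar',S&(ps.min(-1)>170)&(zs>.03))
D=reg(375,345,515,445)
st('side tab',D&(zs>.055)&reg(430,370,470,400))
st('side grip',D&(zs>.055)&reg(395,375,425,405))
st('side jaw',D&(zs>.04)&reg(385,375,440,430))
st('side rim',reg(462,350,512,395)&(zs>.02))
st('side block',reg(355,250,390,280)&(zs>.021))
a=cv2.resize(p[145:240,285:345,::-1],None,fx=6,fy=6,interpolation=2)
b=cv2.resize(ps[215:290,235:335,::-1],None,fx=4,fy=4,interpolation=2)
c=cv2.resize(ps[115:200,205:290,::-1],None,fx=3.4,fy=3.4,interpolation=2)
o=np.zeros((600,790,3),np.uint8); o[:570,:360]=a; o[:300,370:770]=b;o[305:305+c.shape[0],370:370+c.shape[1]]=c
cv2.imwrite('pics/crop1.png',o)
for n in('top','side'):
    for l in('lens','jaw_grip','jaw','block','dock','stage','loupe'):
        print(n,l,[(round(r['score'],2),np.round(r['rect']).tolist()) for r in look_for(n,l)[:3]])
```

```text
bench 498 [ 5.068e-01 -7.790e-02 -3.000e-04] zmed -0.0004 rect mm [507.2 -78.1] [80.2 62.1] 0.7
dockbase 1189 [ 0.5189 -0.1848  0.008 ] zmed 0.0077 rect mm [ 548.1 -197.2] [261.3 152.7] 0.2
jaw+grip z>.04 226 [ 0.4635 -0.2117  0.0491] zmed 0.0461 rect mm [ 473.8 -212.1] [57.7 60.6] 1.6
grip z>.07 25 [ 0.4598 -0.1936  0.0765] zmed 0.077 rect mm [ 460.3 -193.6] [12.9 13. ] 4.6
tab z>.06 52 [ 0.5266 -0.2154  0.0736] zmed 0.0738 rect mm [ 527.3 -216. ] [34.3 12.5] 4.8
rim 443 [ 0.6122 -0.2115  0.0372] zmed 0.0374 rect mm [ 612.7 -211.4] [74.  73.1] 39.0
stage 1606 [0.6049 0.136  0.0117] zmed 0.0117 rect mm [619.4 141.4] [207.4 170.2] 2.5
block 255 [0.586  0.1588 0.0261] zmed 0.026 rect mm [583.1 152.9] [73.4 46. ] 55.9
post/collar z>.05 114 [0.6642 0.128  0.1181] zmed 0.0934 rect mm [688.9 106.8] [33.3 99.1] 42.5
collar white 8 [0.6577 0.1339 0.0899] zmed 0.0906 rect mm [657.3 133.4] [22.  10.2] 61.0
collar white z 8 [0.6577 0.1339 0.0899] zmed 0.0906 rect mm [657.3 133.4] [22.  10.2] 61.0
side post 184 [0.6631 0.1264 0.1153] zmed 0.0982 rect mm [670.3 130. ] [40.7 29.4] 20.6
side collar
[... 1129 characters left out ...]
, 214.0])]
side lens [(0.84, [261.0, 228.0, 323.0, 270.0])]
side jaw_grip [(0.66, [368.0, 251.0, 386.0, 272.0]), (0.54, [255.0, 248.0, 272.0, 265.0]), (0.53, [182.0, 282.0, 197.0, 297.0])]
side jaw [(0.7, [368.0, 248.0, 387.0, 271.0]), (0.67, [184.0, 283.0, 198.0, 301.0]), (0.57, [256.0, 249.0, 271.0, 266.0])]
side block [(0.75, [220.0, 145.0, 232.0, 156.0]), (0.63, [242.0, 235.0, 309.0, 284.0]), (0.61, [230.0, 166.0, 247.0, 177.0])]
side dock [(0.95, [353.0, 241.0, 421.0, 290.0]), (0.65, [178.0, 269.0, 246.0, 318.0]), (0.62, [239.0, 234.0, 313.0, 284.0])]
side stage [(0.82, [216.0, 127.0, 276.0, 195.0])]
side loupe [(0.78, [261.0, 228.0, 326.0, 267.0]), (0.45, [174.0, 109.0, 202.0, 135.0])]
```

View pics/crop1.png

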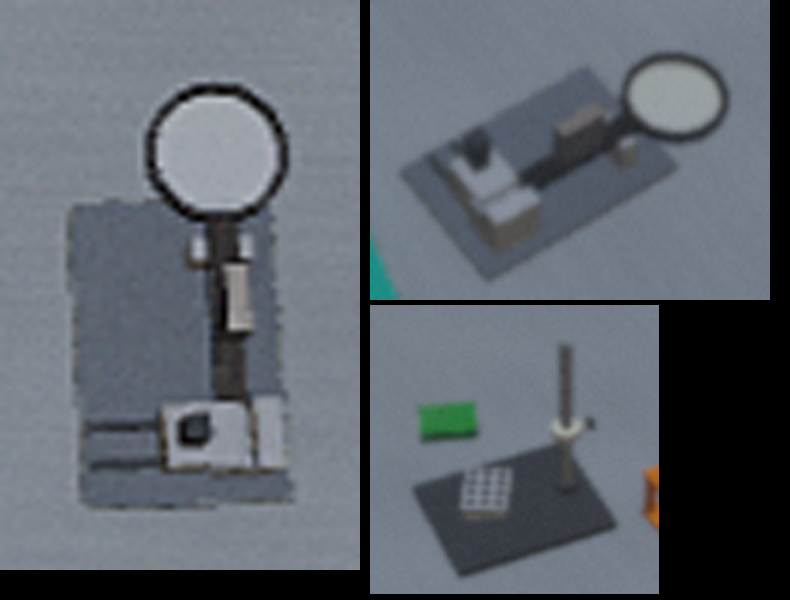

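Crop confirms: the grey dock (not teal/pink) with lens, tab and dark square grip; the aluminium 3×4-well block lies on the dark stage, collar at side pixel ≈(263,151). Refining yaw, block and collar height.

Run:
```python
from h import *
o=get_obs(); print({k:np.round(o[k],3) for k in('clock','position','ee_rot','contact_force','opening')})
for n,bx,cx in(('top',(186,158,222,192),(200,136,222,160)),('side',(222,152,252,184),(252,140,274,164))):
    p,d=load(n); W=cloud(n,d); z=W[...,2]
    g=p.astype(int); 
    m=np.zeros(d.shape,bool); m[bx[1]:bx[3],bx[0]:bx[2]]=1
    m&=(z>.0215)&(z<.031)&(g.mean(-1)>95)
    m=cv2.morphologyEx(m.astype(np.uint8),cv2.MORPH_OPEN,np.ones((2,2)))>0
    P=W[m]; r=cv2.minAreaRect((P[:,:2]*1000).astype(np.float32)); print(n,'block',len(P),P.mean(0).round(4),r)
    x0,y0,x1,y1=cx
    sub=g[y0:y1,x0:x1]; w=np.argwhere(sub.min(-1)>sub.min(-1).max()-60)
    zz=z[y0:y1,x0:x1]
    print(n,'collar px',[(int(b+x0),int(a+y0),int(sub[a,b].min()),W[a+y0,b+x0].round(3).tolist()) for a,b in w])
    Q=W[y0-40:y1+10,x0-15:x1+15].reshape(-1,3); 
    for lo,hi in((.03,.07),(.12,.2)):
        q=Q[(Q[:,2]>lo)&(Q[:,2]<hi)]; print(n,'post',lo,len(q),np.median(q,0).round(4),(np.ptp(q,0).round(3) if len(q) else 0))
# dock yaw from base pixels (top)
p,d=load('top'); W=cloud('top',d); P=W[150:235,292:340].reshape(-1,3)
q=P[(P[:,2]>.005)&(P[:,2]<.03)]; q=q[(q[:,0]<.575)]; print('dock',cv2.minAreaRect((q[:,:2]*1000).astype(np.float32)))
```

```text
{'clock': np.float64(0.8), 'position': array([0.196, 0.514, 0.205]), 'ee_rot': array([-1.79998e+02, -2.00000e-03,  1.59099e+02]), 'contact_force': array([0.727, 0.692, 0.573]), 'opening': np.float64(1.0)}
top block 134 [nan nan nan] ((584.3357543945312, 154.8753662109375), (56.52571105957031, 42.777530670166016), 53.22499084472656)
top collar px [(210, 137, 142, [0.666, 0.129, 0.193]), (201, 145, 138, [0.697, 0.175, 0.006]), (202, 145, 139, [0.699, 0.172, -0.0]), (214, 145, 185, [0.675, 0.126, 0.083]), (215, 145, 165, [0.698, 0.129, 0.005]), (208, 146, 159, [0.67, 0.144, 0.089]), (214, 146, 182, [0.669, 0.125, 0.092]), (215, 146, 186, [0.671, 0.122, 0.087]), (208, 147, 183, [0.666, 0.143, 0.091]), (209, 147, 197, [0.667, 0.141, 0.087]), (214, 147, 183, [0.667, 0.125, 0.09]), (215, 147, 189, [0.668, 0.122, 0.084]), (216, 147, 164, [0.665, 0.118, 0.096]), (217, 147, 141, [0.695, 0.123, -0.007]), (208, 148, 185, [0.664, 0.143, 0.089]), (209, 148, 193, [0.664, 0.14, 0.088]), (214, 148, 148, [0.663, 0.125, 0.09]), (215, 148, 181, [0.663, 0.122, 0.09]), (216, 148, 164, [0.663, 0.119, 0.092
[... 14486 characters left out ...]
12, [0.704, 0.157, 0.0]), (269, 162, 120, [0.707, 0.156, -0.001]), (270, 162, 119, [0.709, 0.151, 0.002]), (271, 162, 120, [0.714, 0.153, -0.002]), (272, 162, 119, [0.714, 0.147, 0.003]), (273, 162, 120, [0.718, 0.147, 0.001]), (268, 163, 108, [0.702, 0.153, -0.001]), (269, 163, 118, [0.704, 0.15, 0.001]), (270, 163, 118, [0.707, 0.149, -0.001]), (271, 163, 121, [0.71, 0.146, 0.001]), (272, 163, 120, [0.711, 0.141, 0.004]), (273, 163, 120, [0.716, 0.144, -0.001])]
side post 0.03 67 [0.6634 0.1241 0.0463] [0.144 0.117 0.04 ]
side post 0.12 75 [0.6612 0.1262 0.1648] [0.013 0.018 0.073]
dock ((493.7903137207031, -197.51734924316406), (162.67420959472656, 146.8692169189453), 0.22770647704601288)
```

Collar top ≈ 0.091 (middle ≈ 0.086), post (0.660,0.129), block ≈ (0.586,0.154), tab ≈ (0.527,−0.217), jaw grip ≈ (0.460,−0.195), dock yaw ≈ 4°. Free travel to above the jaw grip, turning +25°.

step_arm(commands=[0,0,0.21,0.0132,-0.0355,0,-1,0,0,0.21,0.0132,-0.0355,0,-1,0,0,0.21,0.0132,-0.0355,0,-1,0,0,0.21,0.0132,-0.0355,0,-1,0,0,0.21,0.0132,-0.0355,0,-1], newtons=20)

```text
clock: 1.22
position: [0.2623, 0.3347, 0.2055]
ee_rot: [180.0, 0.0, 165.5]
contact_force: [0.4, 1.0, -0.2]
opening: 0.996
gripper_force: 0.0
```

step_arm(commands=[0,0,0.21,0.0132,-0.0355,0,-1,0,0,0.21,0.0132,-0.0355,0,-1,0,0,0.21,0.0132,-0.0355,0,-1,0,0,0.21,0.0132,-0.0355,0,-1,0,0,0.21,0.0132,-0.0355,0,-1])

```text
clock: 1.63
position: [0.3284, 0.1571, 0.2057]
ee_rot: [180.0, 0.0, 171.8]
contact_force: [0.9, 0.5, 0.4]
opening: 1.0
gripper_force: 0.0
```

step_arm(commands=[0,0,0.21,0.0132,-0.0355,0,-1,0,0,0.21,0.0132,-0.0355,0,-1,0,0,0.21,0.0132,-0.0355,0,-1,0,0,0.21,0.0132,-0.0355,0,-1,0,0,0.21,0.0132,-0.0355,0,-1])

```text
clock: 2.05
position: [0.3945, -0.0207, 0.2058]
ee_rot: [-180.0, 0.1, 178.0]
contact_force: [0.6, 0.1, -0.3]
opening: 0.998
gripper_force: 0.0
```

step_arm(commands=[0,0,0.21,0.0132,-0.0355,0,-1,0,0,0.21,0.0132,-0.0355,0,-1,0,0,0.21,0.0132,-0.0355,0,-1,0,0,0.21,0.0132,-0.0355,0,-1,0,0,0.21,0.0132,-0.0355,0,-1])

```text
clock: 2.47
position: [0.4605, -0.1983, 0.2055]
ee_rot: [-180.0, 0.0, -175.7]
contact_force: [1.1, 0.5, 0.5]
opening: 1.001
gripper_force: 0.0
```

step_arm(commands=[0,0,0,0,0,-0.03,-1,0,0,0,0,0,-0.03,-1,0,0,0,0,0,-0.03,-1,0,0,0,0,0,-0.03,-1,0,0,0,0,0.001,-0.025,-1])

```text
clock: 2.88
position: [0.4597, -0.1951, 0.0585]
ee_rot: [180.0, -0.0, -175.7]
contact_force: [0.4, -0.6, 0.2]
opening: 1.004
gripper_force: 0.0
```

Run:
```python
from h import *
p,d=snap('side'); q,e=snap('top')
a=cv2.resize(p[190:290,230:340,::-1],(528,480),interpolation=2); b=cv2.resize(q[150:240,290:340,::-1],(266,480),interpolation=2)
cv2.imwrite('pics/c2.png',np.hstack([a,b])); o=get_obs(); print(o['position'],o['contact_force'])
```

```text
[ 0.45838544 -0.19424956  0.05726813] [-0.12348822  0.50712417  0.83740724]
```

View pics/c2.png

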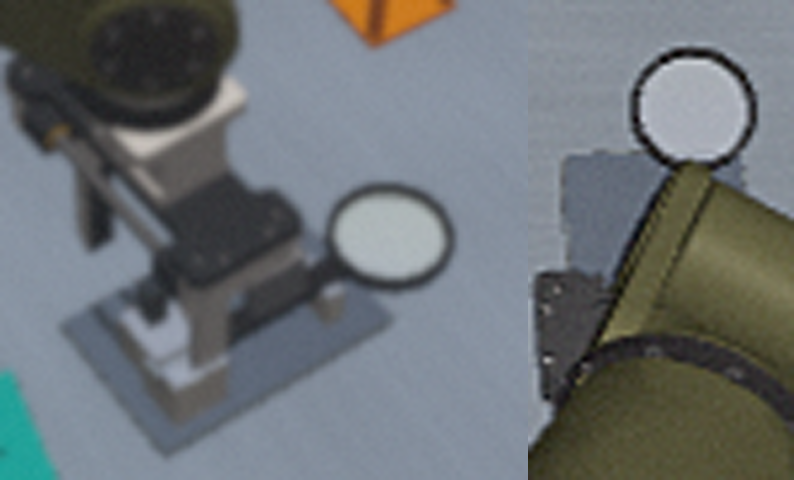

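The fingers straddle the square grip (side crop ≈(155,290)), with the front finger over the fixed jaw. Closing.

step_arm(commands=[0,0,0,0,0,0,1,0,0,0,0,0,0,1,0,0,0,0,0,0,1,0,0,0,0,0,0,1,0,0,0,0,0,0,1], newtons=20)

```text
clock: 3.4
position: [0.4606, -0.1954, 0.0614]
ee_rot: [-179.9, 0.1, -175.7]
contact_force: [0.4, 0.1, 0.2]
opening: 0.681
gripper_force: 0.0
```

step_arm(commands=[0,0,0,0,0,0,1,0,0,0,0,0,0,1,0,0,0,0,0,0,1,0,0,0,0,0,0,1,0,0,0,0,0,0,1])

```text
clock: 3.82
position: [0.4602, -0.1952, 0.0605]
ee_rot: [-180.0, 0.0, -175.7]
contact_force: [-0.6, 0.0, -0.0]
opening: 0.325
gripper_force: 0.0
```

step_arm(commands=[0,0,0,0,0,0,1,0,0,0,0,0,0,1,0,0,0,0,0,0,1,0,0,0,0,0,0,1,0,0,0,0,0,0,1])

```text
clock: 4.23
position: [0.4602, -0.1953, 0.0604]
ee_rot: [-180.0, 0.0, -175.7]
contact_force: [0.0, -0.9, 0.0]
opening: 0.146
gripper_force: 20.0
```

step_arm(commands=[0,0,0,-0.0004,0.0055,0,1,0,0,0,-0.0004,0.0055,0,1,0,0,0,-0.0004,0.0055,0,1,0,0,0,-0.0004,0.0055,0,1,0,0,0,-0.0004,0.005,0,1])

```text
clock: 4.65
position: [0.4586, -0.1675, 0.0605]
ee_rot: [-180.0, 0.1, -175.7]
contact_force: [7.0, -2.6, -5.9]
opening: 0.143
gripper_force: 20.0
```

step_arm(commands=[0,0,0,0,0,0,1,0,0,0,0,0,0,0,0,0,0,0,0,0,-0.7,0,0,0,0,0,0,-0.7,0,0,0,0,0,0,-0.7])

```text
clock: 5.07
position: [0.4581, -0.1681, 0.0605]
ee_rot: [180.0, -0.0, -175.7]
contact_force: [-0.3, 0.6, 0.3]
opening: 0.395
gripper_force: 0.0
```

Jaw slid ≈27 mm. Up, over the tab, and look again.

step_arm(commands=[0,0,0,0,0,0.03,-0.4,0,0,0,0,0,0.04,-0.4,0,0,0,0.03,-0.02,0,-0.4,0,0,0,0.03,-0.02,0,-0.4,0,0,0,0.009,-0.009,0,-0.4])

```text
clock: 5.48
position: [0.5298, -0.219, 0.1316]
ee_rot: [-179.9, 0.2, -175.7]
contact_force: [-1.1, -0.4, -1.0]
opening: 0.694
gripper_force: 0.0
```

Run:
```python
from h import *
p,d=snap('side'); q,e=snap('top')
a=cv2.resize(p[190:290,230:340,::-1],(528,480),interpolation=2); b=cv2.resize(q[150:240,290:340,::-1],(266,480),interpolation=2)
cv2.imwrite('pics/c3.png',np.hstack([a,b])); o=get_obs(); print(o['position'],o['opening'])
V=cloud('side',d); m=np.zeros(d.shape,bool); m[236:258,272:303]=1; z=V[...,2]
P=V[m&(z>.055)&(z<.079)]; print('tab',len(P),cv2.minAreaRect((P[:,:2]*1000).astype(np.float32)))
T=P[P[:,2]>.071]; print('tabtop',len(T),cv2.minAreaRect((T[:,:2]*1000).astype(np.float32)))
```

```text
[ 0.52789422 -0.21819535  0.12996773] 0.6962558504987775
tab 103 ((528.966552734375, -220.6955108642578), (35.99497985839844, 14.372437477111816), 2.8317596912384033)
tabtop 59 ((528.8800659179688, -220.58119201660156), (34.880821228027344, 14.365110397338867), 3.418912172317505)
```

View pics/c3.png

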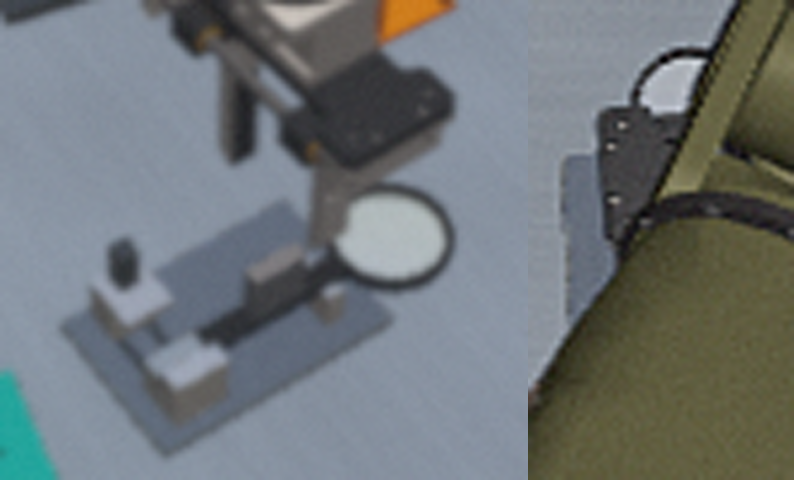

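The jaw (crop (125,290)) stands open, the handle's tail is clear, and the tab (crop (275,275)) lies under the open fingers. Descending and pinching.

step_arm(commands=[0,0,-0.13,0,0,-0.02,-0.4,0,0,0,0,0,-0.02,-0.4,0,0,0,0,0,-0.02,-0.4,0,0,0,0,0,-0.014,-0.4,0,0,0,0,0,-0.01,-0.4])

```text
clock: 6.0
position: [0.526, -0.2163, 0.0449]
ee_rot: [179.9, -0.1, -176.5]
contact_force: [0.8, 0.4, -1.2]
opening: 0.701
gripper_force: 0.0
```

step_arm(commands=[0,0,0,0,0,0,1,0,0,0,0,0,0,1,0,0,0,0,0,0,1,0,0,0,0,0,0,1,0,0,0,0,0,0,1], newtons=25)

```text
clock: 6.42
position: [0.5275, -0.2173, 0.0473]
ee_rot: [-180.0, 0.1, -176.5]
contact_force: [0.4, -0.2, 0.4]
opening: 0.383
gripper_force: 0.0
```

step_arm(commands=[0,0,0,0,0,0,1,0,0,0,0,0,0,1,0,0,0,0,0,0,1,0,0,0,0,0,0,1,0,0,0,0,0,0,1])

```text
clock: 6.83
position: [0.5273, -0.2172, 0.0465]
ee_rot: [-180.0, 0.0, -176.5]
contact_force: [0.5, 0.4, 1.5]
opening: 0.128
gripper_force: 25.0
```

step_arm(commands=[0,0,0,0,0,0,1,0,0,0,0,0,0.005,1,0,0,0,0,0,0.01,1,0,0,0,0,0,0.02,1,0,0,0,0,0,0.02,1], newtons=35)

```text
clock: 7.25
position: [0.5269, -0.217, 0.1024]
ee_rot: [180.0, -0.1, -176.5]
contact_force: [-0.3, -0.5, -1.0]
opening: 0.125
gripper_force: 35.0
```

step_arm(commands=[0,0,0,0,0,0.015,1,0,0,0,-0.004,0.01,0,1,0,0,0,-0.005,0.02,0,1,0,0,0,-0.005,0.025,0,1,0,0,0,-0.005,0.025,0,1])

```text
clock: 7.67
position: [0.5071, -0.1358, 0.1159]
ee_rot: [180.0, -0.0, -176.5]
contact_force: [-0.4, -0.5, -1.8]
opening: 0.126
gripper_force: 35.0
```

step_arm(commands=[0,0,0,-0.001,0.03,0,1,0,0,0,-0.001,0.03,0,1,0,0,0,-0.001,0.03,0,1,0,0,0,-0.001,0.03,0,1,0,0,0,-0.001,0.03,0,1])

```text
clock: 8.08
position: [0.5021, 0.0148, 0.116]
ee_rot: [180.0, -0.0, -176.5]
contact_force: [0.3, -0.3, -0.7]
opening: 0.122
gripper_force: 35.0
```

step_arm(commands=[0,0,0,-0.001,0.03,0,1,0,0,0,0,0.03,0,1,0,0,0,0,0.03,0,1,0,0,0,0,0.025,0,1,0,0,0,0,0.018,0,1])

```text
clock: 8.5
position: [0.501, 0.1482, 0.116]
ee_rot: [180.0, -0.0, -176.4]
contact_force: [0.2, -0.2, -1.4]
opening: 0.124
gripper_force: 35.0
```

step_arm(commands=[0,0,0,0,0,-0.005,1,0,0,0,0,0,-0.005,1,0,0,0,0,0,0,1,0,0,0,0,0,0,1,0,0,0,0,0,0,1])

```text
clock: 8.92
position: [0.5022, 0.145, 0.1064]
ee_rot: [-180.0, -0.0, -176.6]
contact_force: [0.4, -0.3, -1.4]
opening: 0.124
gripper_force: 35.0
```

Run:
```python
from h import *
p,d=snap('side'); q,e=snap('top')
a=cv2.resize(p[100:200,195:305,::-1],(528,480),interpolation=2); b=cv2.resize(q[130:220,180:230,::-1],(266,480),interpolation=2)
cv2.imwrite('pics/c4.png',np.hstack([a,b])); o=get_obs(); print(o['position'],o['opening'],o['ee_rot'])
```

```text
[0.50236448 0.14517215 0.1066185 ] 0.12635255423824424 [ 1.79999397e+02  1.43005383e-02 -1.76540286e+02]
```

View pics/c4.png

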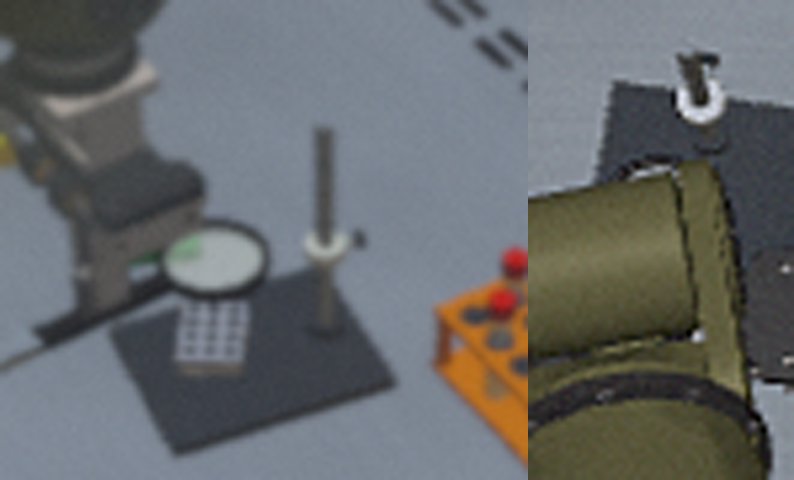

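Side crop: the lens is held level-looking with its rim at (215,260), above the well block (215,335), collar at (325,245). Measuring rim centre, height and tilt in the same side camera as block and collar.

```bash
cat > m.py <<'E'
from h import *
def lens(fresh=True):
    p,d=snap('side') if fresh else load('side'); W=cloud('side',d); z=W[...,2]
    m=np.zeros(d.shape,bool); m[138:172,224:256]=1
    q=W[m&(z>.07)&(z<.125)]; q=q[q[:,0]>.54]
    A=np.c_[q[:,:2]-q[:,:2].mean(0),np.ones(len(q))]
    for _ in range(3):
        c,*_r=np.linalg.lstsq(A,q[:,2],rcond=None); k=abs(A@c-q[:,2])<.004; A=A[k]; q=q[k]
    (x,y),r=cv2.minEnclosingCircle((q[:,:2]*1000).astype(np.float32))
    # side circle fit of hull
    h=cv2.convexHull((q[:,:2]*1000).astype(np.float32))[:,0]
    e=cv2.fitEllipse(h)
    print('lens n',len(q),'mean',q.mean(0).round(4),'zmed',np.median(q[:,2]).round(4),'slopes deg',np.degrees(c[:2]).round(2),'encl',(round(x,1),round(y,1),round(r,1)),'ell',np.round(e[0],1),np.round(e[1],1))
    n=np.zeros(d.shape,bool); n[147:155,257:268]=1
    w=W[n&(z>.085)&(z<.1)]; print('collar top',len(w),np.median(w,0).round(4))
    s=W[185:190,240:252,:]; print('stage z',np.nanmedian(s.reshape(-1,3),0).round(4))
    o=get_obs(); print(o['position'].round(4),o['clock'])
E
python3 -c "
from m import *
lens(False); lens()"
```

```text
lens n 282 mean [0.5871 0.1462 0.0985] zmed 0.0987 slopes deg [ 0.14 -0.12] encl (583.7, 146.9, 44.1) ell [585.  146.4] [70.2 87.6]
collar top 45 [0.6623 0.1263 0.0905]
stage z [0.5716 0.0815 0.0123]
[0.5024 0.1452 0.1066] 9.0167
lens n 283 mean [0.5862 0.1468 0.0986] zmed 0.0985 slopes deg [-0.38  0.44] encl (583.8, 152.0, 43.5) ell [585.9 148.5] [71.8 86.6]
collar top 47 [0.6605 0.1249 0.0915]
stage z [0.5714 0.0815 0.0124]
[0.5023 0.1453 0.1066] 9.0667
```

Run:
```python
from h import *
def ray(n,uv,zp):
    c=camera_info(n); K=np.array([[c['fx'],0,c['cx']],[0,c['fy'],c['cy']],[0,0,1.]])
    q=cv2.undistortPoints(np.asarray(uv,float).reshape(-1,1,2),K,np.array(c['distortion']))[:,0]
    E=np.array(c['extrinsics']); r=np.c_[q[:,0],-q[:,1],-np.ones(len(q))]@E[:3,:3].T; t=E[:3,3]
    return (t+r*((zp-t[2])/r[:,2])[:,None])[:,:2]*1000
def seg(n,x0,y0,x1,y1,zp,f,name):
    g=cv2.imread(f'pics/{n}0.png'); m=np.zeros(g.shape[:2],np.uint8); m[y0:y1,x0:x1]=f(g[y0:y1,x0:x1].astype(int))
    m=cv2.morphologyEx(m,cv2.MORPH_CLOSE,np.ones((5,5))); cs,_=cv2.findContours(m,0,2); c=max(cs,key=cv2.contourArea)[:,0]
    P=ray(n,(c+.5)/1.5625-.5,zp); r=cv2.minAreaRect(P.astype(np.float32)); print(n,name,np.round(r[0],1),np.round(r[1],1),round(r[2],1), 'ell',np.round(cv2.fitEllipse(P.astype(np.float32))[0],1))
b=lambda g:(g.mean(-1)>105).astype(np.uint8); k=lambda g:(g.mean(-1)<75).astype(np.uint8)
seg('top',298,255,345,298,.026,b,'block')
seg('top',480,246,524,288,.040,k,'lens')
seg('side',352,248,394,284,.023,b,'block(+side face)')
seg('side',463,352,512,394,.040,k,'lens')
```

```text
top block [586.7 158.2] [60.9 45.6] 56.8 ell [586.1 157.5]
top lens [ 611.1 -211.5] [73.8 76.4] 52.8 ell [ 610.8 -211.7]
side block(+side face) [586.  174.6] [78.8 74.5] 58.0 ell [595.1 184.6]
side lens [ 608.3 -214.9] [76.9 82.9] 63.5 ell [ 610.9 -216.8]
```

Block refined ≈ (0.588,0.157); lens at ≈ (0.587,0.1505), level, rim middle ≈ 0.095 vs collar 0.086. Correcting: +1 mm x, +6 mm y, −9 mm z.

step_arm(commands=[0,0,0,0.001,0.003,-0.003,1,0,0,0,0,0.003,-0.003,1,0,0,0,0,0,-0.003,1,0,0,0,0,0,0,1,0,0,0,0,0,0,1])

```text
clock: 9.48
position: [0.5031, 0.1518, 0.0971]
ee_rot: [-180.0, -0.0, -176.5]
contact_force: [-0.3, 0.8, -0.7]
opening: 0.131
gripper_force: 35.0
```

Run:
```python
from m import *
lens(); lens(False)
p,d=load('side'); q,e=snap('top')
cv2.imwrite('pics/c5.png',cv2.resize(p[100:200,195:305,::-1],(792,600)[:2] if 0 else (660,600),interpolation=2))
```

```text
lens n 278 mean [0.5876 0.1533 0.0892] zmed 0.0893 slopes deg [-0.58 -0.41] encl (584.0, 156.9, 42.9) ell [585.9 154.7] [73.9 86.9]
collar top 44 [0.6613 0.1259 0.0902]
stage z [0.572  0.0813 0.0116]
[0.5031 0.1518 0.0973] 9.5333
lens n 278 mean [0.5876 0.1533 0.0892] zmed 0.0893 slopes deg [-0.58 -0.41] encl (584.0, 156.9, 42.9) ell [585.9 154.7] [73.9 86.9]
collar top 44 [0.6613 0.1259 0.0902]
stage z [0.572  0.0813 0.0116]
[0.5031 0.1518 0.0973] 9.5333
```

View pics/c5.png

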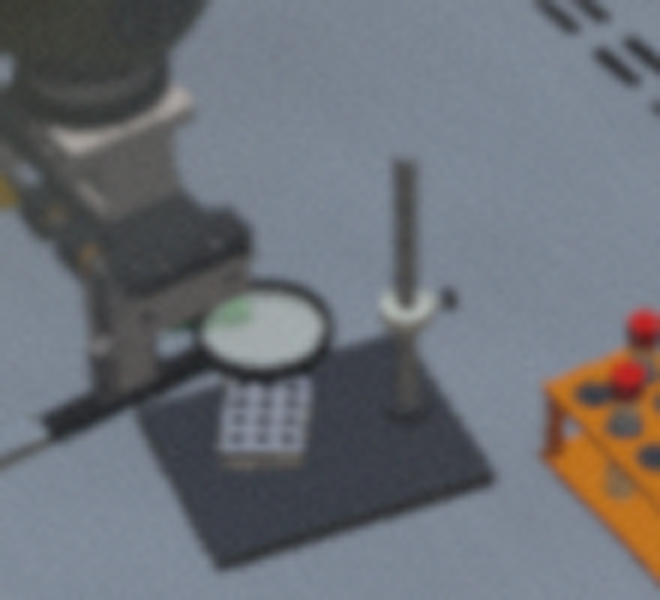

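The lens (crop (265,330)) stays level above the block. Its rim top is ≈0.091, matching the collar top, and its centre is within about 2 mm of the block's. The gripper touches nothing else, so I'm handing in.

```bash
python3 -c "
from bench import *
o=get_obs(); print(o['qvel'].round(2) if hasattr(o['qvel'],'round') else o['qvel'],o['contact_force'],o['gripper_force']); print(finish_job())"
```

```text
[-0.05 -0.27  0.01  0.09  0.01  0.03] [-0.45708206  0.33348826 -1.25297794] 34.99749720096588
the job is handed in; nothing more can be done
None
```

Job handed in at about 9.6 s of the 42 s allowed: jaw opened about 27 mm, and the lens is held still and level over the well block, centred to about 2 mm by camera estimate, with its rim within about 1 mm of the collar height.

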